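# Stretch the seat spring onto its anchor post with the spring puller

### The arm

A 7-joint arm with a two-finger parallel gripper is mounted at the origin on the work surface. World frame = base frame: x ahead of the robot, y to its left, z up, the work surface at z = 0. Lengths are in m, angles in rad, forces in N, time in s.
With the tool pointing down it reaches from about 0.35 to 0.9 m from the base axis. Payload 8.1 kg.
Tool frame: the origin (TCP) lies at the very end of the fingers, on their centre line; the grasp point (between the pads) lies 19 mm behind it (grasp_offset is the distance from the TCP to the grasp point, in m); z points along the fingers, y is the line along which they close (so a half turn about z gives the same grasp; the last joint's range is limited). The gripper opens to 92 mm and grips with 3 to 60 N. Pads are 19 mm wide; open, the fingers measure 130 mm over their backs; the gripper's body (75 mm by 190 mm) begins 47 mm behind the grasp point.
Start: joints at [-1.253, 0.434, 0.025, 1.573, -0.012, 1.134, -0.075], TCP at [0.255, 0.57, 0.227] pointing down, gripper open.
Joint ranges: [-2.62, 2.62], [-0.44, 2.09], [-1.27, 1.32], [0.08, 2.57], [-1.32, 4.46], [0.12, 2], [-2.74, 2.74]. Speed limits (rad/s): [2.22, 2.22, 3.01, 3.01, 3.14, 3.14, 3.14].

### API

Orientations are given as a rotation vector (axis times angle).
In Python, from cell import observe, get_image, camera_params, sign_off, silhouettes, grasp_offset gives the robot as it stands. The module is installed in compiled form; this text tells all that it offers.
- The arm moves only by the tool jog_arm, never from a script. Its argument "motion" is a list that holds one entry, the list of rows, each a list of 7 numbers: the shift along the tool's x, y, z in m, then the turn, a rotation vector about the tool's x, y, z in rad, then the closure, from -1 (fully open) to 1 (shut), so that 0 is half open. In form: [[[dx, dy, dz, wx, wy, wz, hand], ...]]. A call has 1 to 10 rows; each row is the pose to reach, as a shift and turn from the pose commanded when the call began, along the tool's axes at that moment; what a row does not reach only later rows make up. A row lasts 1/12 s, in which the tool goes at most 41.7 mm and 7.16 degrees, less where a joint would pass 70% of its speed; a pose out of reach is approached as far as the arm can. A call with a gripper value outside its range is refused whole. The fingers move at their own pace and stop on an object; "force" is the grip in N (left out, the last holds). Time passes only in rows, so rows that repeat a pose let the fingers close. It gives the time, the measured TCP pose, the force, the opening and the grip force at its end, in the units of the state.
- observe(): the state, without advancing time (a new reading comes with each control period).
- get_image(name): name is "scene" or "top"; returns the picture (384x512x3 uint8, red, green, blue); there is no depth.
- camera_params(name): a dict with "vertical_fov" (degrees; the focal length in pixels is half the picture's height over the tangent of half this angle, whatever the lens; pixels are square), "cx", "cy" (the principal point, pixels), "T" (4x4, takes a point from camera to world coordinates). Camera axes: x right, y down, z forward; pixel columns grow to the right and rows downward; lengths in m; the calibration is good to about 2 mm. A picture is of the moment at which its call begins. camera_params takes no time and is no camera call.
- sign_off(): hands the job in; it is judged then, once.
Trained networks look in the newest picture that a camera, given by its name, has taken for a name from the list of things; names that differ only in an ending like _2 or _b are one class to them, and where a whole thing is asked for, a point or a joint stands for the part that bears it (a point fixed in the world has none). Each returns a list of dicts, best first, with "p" (0 to 1); they miss things now and then, are a little off and sometimes report something else, mostly with a low value. They report only what shows in the picture. A call takes as long as a camera call. They do not tell look-alikes from the thing itself.
- silhouettes(query, camera): "mask" (384x512 bool, what is visible of it) and "pixel" ([column, row] in pixels, amid what is visible of it).
The state is a dict: "clock": time; "joints": joint angles; "dq": joint speeds; "joint_efforts": joint torques, N m; "position": TCP position; "ee_rot": TCP orientation; "force": force on the tool from outside, world axes, zero at the start; "ft_torque": the same for the moment, N m; "width": opening from 0.0 (shut) to 1.0 (fully open); "gripper_force": force on a finger pad.
Only numpy, scipy, OpenCV 4.12 (cv2) and the standard library are available. Lean on these libraries where they do the work, as an engineer would, in place of code of your own. Each camera call takes 0.05 s, during which the arm holds its last target. There are 200 camera calls.

### The job

Take the T-handled spring puller out of its wooden stand, put its pin down into the round eye at the free end of the seat spring, and with it stretch the spring and swing its hook round the headed post on the seat frame so that the hook stays caught on the post. Do not touch the spring with the gripper itself. Then stand the puller upright back in the stand it came from, its flange down on the wood, and let go.

Things in the scene. Friction and masses are not known exactly. Their poses are not given: they have to be found in the camera images.
- puller_grip (a point): spring puller, upright in one of two equal wooden stands (the other holds a round-handled awl). Black T-handle bar 78 mm long (its y) x 22 wide (its x) x 30 high; this point is the bar's middle, z up. Below: 14 mm neck, flange 52 mm across and 4 thick, underside 27 mm below this point, then a straight round pin 8 mm thick, tip 75 mm below this point. About 140 g.
- stand_a_top (a point): the fixed wooden stand that holds the puller at the start: block 80 x 80 x 60 mm with an upright 24 mm square through-hole; this point is the hole's middle at the top face (z up). The puller's flange rests on this face, so its bar's middle is then 27 mm above this point.
- eye (a point): centre of the level round pull eye (24 mm inside, 5 mm wire) at the free end of the steel spring, 50 mm above the bench, open above and below. y points outward along the spring from its pivot pin (the way to pull), x to the side its hook opens to. The spring swings level about that pin and cannot rise or sink; pivot to eye is 180 mm at rest, 120 N/m, at most 90 mm more.
- hook (a point): middle of the flat wire hook between coil and eye, where the post's axis sits once caught; 30 mm inward of the eye, same axes. Open to its x side: back wire 16 mm to -x, outer wire's inner face 6 mm outward (+y), lip 16 mm to +x from 3 mm outward to 6 mm inward. The post can go in sideways (from +x, past the lip) while its axis is 13 to 40 mm inward of this point.
- post (a point): headed steel anchor post on a crossbar of the fixed black seat frame (300 x 285 mm, 25 mm high tube); this point is on its axis, 50 mm above the bench. Shank 12 mm, head 20 mm across, top 64 mm above the bench. y points from the spring's pivot pin to the post, 185 mm apart. The spring starts unstretched, swung 0.25 to 0.45 rad to the -x side of that line, hook opening towards the post.
There are look-alikes about, which are no part of the job. Leave any green or white look-alike of the part that bears puller_grip alone.

How it is judged:
By the outcome, as a careful person would: the job done as asked, in the order asked, and still so for the second after the job is handed in, with the robot touching nothing.
It also fails if it takes over 56 s, if anything falls off the work surface, if the arm or the gripper's body presses on something with over 40 N, if the wrist force passes 120 N, or if a joint passes its speed limit or range.

## Working session

There is one attempt and no reset: what is moved stays moved. The work goes in short steps, Python scripts to look and compute and a tool call to move; the robot and the scene stay as the last step left them, time stands still between calls to the robot, and variables do not carry over. Pictures are saved under pics/ and viewed, at most 13 in all, crops included, and the job is handed in when it is done.

Besides the shell and the picture viewer there is one more tool, called in YAML: its name, and indented under it one key for each argument. jog_arm: Moves the arm, as the interface text tells. Its arguments: {"type":"object","properties":{"motion":{"type":"array"},"force":{"type":"number"}},"required":["motion"]}

```bash
mkdir -p pics; cat > h.py <<'E'
import numpy as np, cv2
from cell import *
from scipy.spatial.transform import Rotation as R
def cam(n):
    c=camera_params(n); f=192/np.tan(np.radians(c["vertical_fov"])/2); return f,c["cx"],c["cy"],np.array(c["T"])
def back(n,px,z):
    f,cx,cy,T=cam(n); d=T[:3,:3]@np.array([(px[0]-cx)/f,(px[1]-cy)/f,1.]); o=T[:3,3]; return o+d*(z-o[2])/d[2]
def proj(n,p):
    f,cx,cy,T=cam(n); q=T[:3,:3].T@(np.asarray(p)-T[:3,3]); return np.array([cx+f*q[0]/q[2],cy+f*q[1]/q[2]])
def save(n,fn,crop=None,s=1):
    im=get_image(n)
    if crop: im=im[crop[1]:crop[3],crop[0]:crop[2]]
    cv2.imwrite("pics/"+fn,cv2.resize(im[:,:,::-1],None,fx=s,fy=s,interpolation=cv2.INTER_CUBIC)); return im
E
python3 - <<'E'
from h import *
a=get_image("scene");b=get_image("top")
cv2.imwrite("pics/s0.png",a[:,:,::-1]);cv2.imwrite("pics/t0.png",cv2.resize(b[:,:,::-1],(768,576)))
for n in("scene","top"):
    print(n,cam(n))
    for q in("puller_grip","stand_a_top","eye","hook","post"):
        for d in silhouettes(q,n): print(q,n,round(d["p"],2),d["pixel"],d["mask"].sum())
s=observe();print(s,grasp_offset)
E
```

```text
scene (np.float64(371.6546113208117), 253.82014742636656, 195.4131431908098, array([[-0.17368405,  0.71708268, -0.67500095,  1.01758127],
       [ 0.98466891,  0.115207  , -0.13097514,  0.06233872],
       [-0.01615518, -0.68740074, -0.72609863,  0.72839058],
       [ 0.        ,  0.        ,  0.        ,  1.        ]]))
puller_grip scene 0.91 [176.6, 232.1] 628
puller_grip scene 0.91 [222.4, 197.8] 482
puller_grip scene 0.57 [177.8, 193.1] 576
stand_a_top scene 0.58 [180.7, 252.1] 1237
hook scene 0.75 [339.1, 254.7] 188
hook scene 0.23 [182.4, 249.9] 1202
post scene 0.82 [349.9, 299.8] 7623
top (np.float64(387.74002819656283), 257.2352143385259, 190.5437779032947, array([[-0.07027155, -0.97314466,  0.21920624,  0.26552831],
       [-0.9975094 ,  0.06721447, -0.02138229, -0.0489131 ],
       [ 0.00607423, -0.22016285, -0.97544422,  0.94396591],
       [ 0.        ,  0.        ,  0.        ,  1.        ]]))
puller_grip top 0.95 [343.1, 252.1] 586
puller_grip top 0.93 [313.1, 149.4] 511
puller_grip top 0.88 [337.9, 202.7] 513
puller_grip top 0.68 [282.2, 204.5] 491
stand_a_top top 0.87 [310.4, 165.5] 782
eye top 0.61 [161.1, 166.6] 190
hook top 0.47 [160.7, 171.1] 188
post top 0.69 [185.7, 151.9] 4949
{'clock': 0.6, 'joints': array([-1.25259551,  0.43449431,  0.02502631,  1.57317976, -0.01162026,
        1.13402384, -0.07508536]), 'dq': array([ 5.16885482e-04,  3.34304223e-05, -2.54242296e-04, -2.05997921e-04,
       -1.40955531e-04, -1.41174730e-03, -2.05493098e-03]), 'joint_efforts': array([-1.50172797e-03, -6.67340970e+01,  9.82887782e-01, -3.14690101e+01,
       -6.08692272e-02,  3.29937658e-02,  5.62321389e-07]), 'position': array([0.25534575, 0.57047681, 0.22675352]), 'ee_rot': array([6.56281670e-01, 3.07226903e+00, 6.16660720e-05]), 'force': array([0.20033643, 0.1298813 , 0.16983711]), 'ft_torque': array([-0.00698927, -0.00979596,  0.01741431]), 'gripper_force': 0.0, 'width': 1.0040516901290875} 0.0188
```

View pics/s0.png

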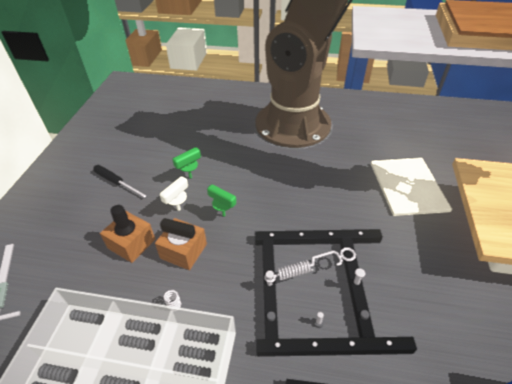

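View pics/t0.png

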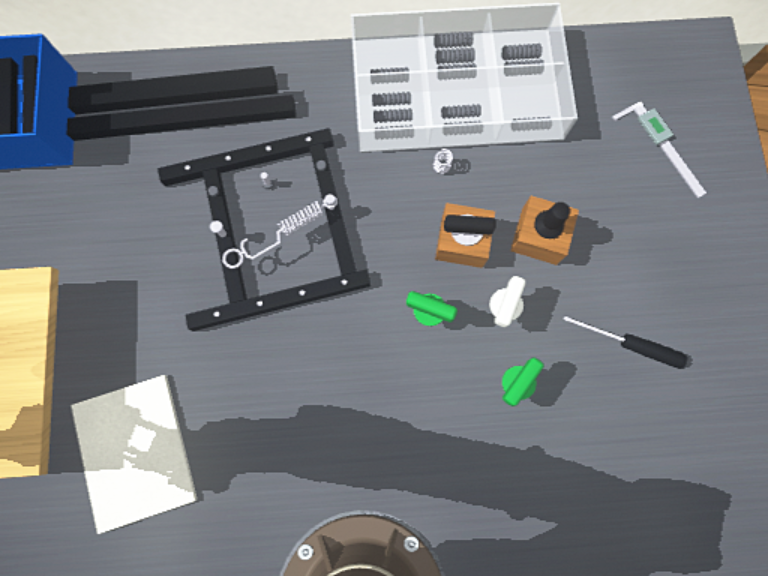

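Candidates for the puller in the top view (px): black T (313,150), green T (288,205) and (347,255), white T (339,202), and the round-handled awl (367,148). The black T at (313,150) in its stand matches the description; it is at (177,232) in the scene view. I'll check it, and the spring, in a close crop.

```bash
python3 - <<'E'
from h import *
b=get_image("top");a=get_image("scene")
t=lambda im,x,y,w,h,s: cv2.resize(im[y:y+h,x:x+w,::-1],(w*s,h*s),interpolation=cv2.INTER_CUBIC)
c1=t(b,130,85,130,140,4)  # top spring
c2=t(b,280,125,70,70,4); c3=t(a,145,205,70,70,4)
c=np.zeros((560,800,3),np.uint8); c[:,:520]=c1; c[:280,520:]=c2; c[280:,520:]=c3
cv2.imwrite("pics/c1.png",c)
for q in ("puller_grip","stand_a_top"):
  for d in silhouettes(q,"top"):
    x,y=d["pixel"]
    if abs(x-312)<12 and abs(y-155)<20:
        r=cv2.minAreaRect(np.argwhere(d["mask"])[:,::-1].astype(np.float32)); print(q,d["pixel"],r)
for nm,px,z in(("eye",(154.7,172),.05),("post",(144.7,151.5),.064),("pivot",(220,134),.06),("grip",(312.7,149),.102)): print(nm,back("top",px,z))
for nm,px,z in(("eye",(348,255),.05),("post",(360,273),.064),("pivot",(270,275),.06),("grip",(179,229),.087)): print(nm,back("scene",px,z))
E
```

```text
puller_grip [313.8, 151.8] ((313.0, 153.0), (20.0, 34.0), 90.0)
stand_a_top [308.8, 164.6] ((310.6346130371094, 156.32691955566406), (35.889251708984375, 38.43876266479492), 11.309932708740234)
eye [0.5285141  0.17231919 0.05      ]
post [0.5765844  0.19190271 0.064     ]
pivot [0.61002964 0.01159126 0.06      ]
grip [ 0.5430182 -0.2005523  0.102    ]
eye [0.52998354 0.17294234 0.05      ]
post [0.5806489  0.19487274 0.064     ]
pivot [0.613027   0.01382531 0.06      ]
grip [ 0.54756395 -0.19814502  0.087     ]
```

View pics/c1.png

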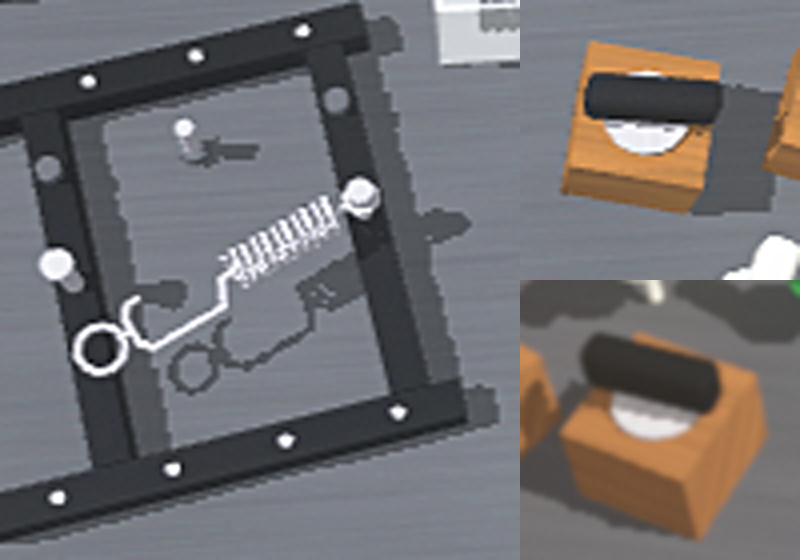

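The crop confirms the black T-handle on its flange in the wooden stand, with the bar centre at top (313.2,149.5) and scene (177.5,228). In the top view the eye is at (155.2,172.5), the post head at (144,151) and the pivot at (220.2,134).

```bash
cat >> h.py <<'E'
def tri(pt,ps):
    A=[];b=[]
    for n,p in(("top",pt),("scene",ps)):
        f,cx,cy,T=cam(n); d=T[:3,:3]@np.array([(p[0]-cx)/f,(p[1]-cy)/f,1.]); d/=np.linalg.norm(d); M=np.eye(3)-np.outer(d,d); A.append(M); b.append(M@T[:3,3])
    return np.linalg.lstsq(np.vstack(A),np.hstack(b),rcond=None)[0]
def togo(target,yaw,pos=None,rot=None):
    "shift in tool axes & turn to reach TCP target pointing down with tool y at azimuth yaw (mod pi)"
    s=observe(); pos=s["position"] if pos is None else pos; Rm=R.from_rotvec(s["ee_rot"] if rot is None else rot)
    best=None
    for y in(yaw,yaw+np.pi):
        Y=np.array([np.cos(y),np.sin(y),0]);Z=np.array([0,0,-1.]);X=np.cross(Y,Z)
        w=(Rm.inv()*R.from_matrix(np.c_[X,Y,Z])).as_rotvec()
        if best is None or np.linalg.norm(w)<np.linalg.norm(best): best=w
    return np.round(Rm.inv().apply(np.asarray(target)-pos),4),np.round(best,4)
E
python3 - <<'E'
from h import *
g=tri((313.2,149.5),(177.5,228)); print("grip",g)
# bar ends
e1=back("top",(280+(586-520)/4,125+97/4),.09);e2=back("top",(280+200/4,125+101/4),.09);print(e1,e2,(e1+e2)/2,np.linalg.norm(e1-e2),"az",np.degrees(np.arctan2(*(e1-e2)[[1,0]])))
f1=back("scene",(145+(584-520)/4,205+(355-280)/4),.087);f2=back("scene",(145+198/4,205+(390-280)/4),.087);print(f1,f2,(f1+f2)/2,np.linalg.norm(f1-f2),np.degrees(np.arctan2(*(f2-f1)[[1,0]])))
# mask of stand top: fit corners by projecting an 80mm square
for n in("top","scene"):
  for z in(.06,):
    P=[(.547,-.2,.087),(.547,-.2,.06),(.547,-.2,.056)]
    print(n,[proj(n,p).round(1) for p in P])
# stand top corners in the top crop (full px)
C=[((587-520)/4+280,42/4+125),((720-520)/4+280,62/4+125)]
print("back corners",[back("top",c,.06) for c in C])
for nm,pt,ps,z in(("eye",(155.25,172.5),(348,255),.05),("post",(144,151),(360,273),.064),("pivot",(220.2,134),(270,275),.064)): print(nm,tri(pt,ps),back("top",pt,z))
print(togo([.546,-.2,.18],np.radians(2)))
E
```

```text
grip [ 0.54607705 -0.2030635   0.08786469]
[ 0.54892818 -0.16520157  0.09      ] [ 0.54121326 -0.24239549  0.09      ] [ 0.54507072 -0.20379853  0.09      ] 0.07757848768389233 az 84.29269353647749
[ 0.53977362 -0.24251651  0.087     ] [ 0.55140771 -0.16166424  0.087     ] [ 0.54559067 -0.20209038  0.087     ] 0.08168501007185824 81.81173114868282
top [array([311.3, 149.5]), array([309.7, 153.1]), array([309.5, 153.7])]
scene [array([178.3, 228.7]), array([180.2, 236.2]), array([180.5, 237.2])]
back corners [array([ 0.59359977, -0.17311883,  0.06      ]), array([ 0.57543681, -0.25194428,  0.06      ])]
eye [0.52804214 0.17259982 0.04703078] [0.52718668 0.17102799 0.05      ]
post [0.57894251 0.19487848 0.06121511] [0.57794683 0.19355142 0.064     ]
pivot [0.61115618 0.0124606  0.05663306] [0.6084381  0.01083801 0.064     ]
(array([-0.5801, -0.5845,  0.0467]), array([ 0.   , -0.   ,  1.115]))
```

jog_arm:
  motion:
    - [[-0.29, -0.294, 0.013, 0, 0, 0.636, -1], [-0.29, -0.294, 0.013, 0, 0, 0.636, -1], [-0.29, -0.294, 0.013, 0, 0, 0.636, -1], [-0.29, -0.294, 0.013, 0, 0, 0.636, -1], [-0.29, -0.294, 0.013, 0, 0, 0.636, -1], [-0.5813, -0.5872, 0.0267, 0, 0, 1.272, -1], [-0.5813, -0.5872, 0.0267, 0, 0, 1.272, -1], [-0.5813, -0.5872, 0.0267, 0, 0, 1.272, -1], [-0.5813, -0.5872, 0.0267, 0, 0, 1.272, -1], [-0.5813, -0.5872, 0.0267, 0, 0, 1.272, -1]]
  force: 40

```text
clock: 1.63
position: [0.4019, 0.1787, 0.2137]
ee_rot: [-2.336, -2.1, -0.002]
force: [0.8, 0.5, -0.8]
width: 1.0
gripper_force: 0.0
```

```bash
python3 -c "
from h import *
s=observe();print(s['clock'],s['position'],s['dq'].round(2));print(togo([.546,-.203,.17],np.radians(-7)))"
```

```text
1.6333 [0.40190547 0.17871471 0.2136807 ] [ 0.6  -0.06  0.57  0.15 -0.06 -0.07 -0.29]
(array([-0.3644,  0.1836,  0.0434]), array([ 0.0005, -0.001 ,  0.0162]))
```

jog_arm:
  motion:
    - [[-0.34, 0.17, 0.03, 0, 0, 0, -1], [-0.34, 0.17, 0.03, 0, 0, 0, -1], [-0.34, 0.17, 0.03, 0, 0, 0, -1], [-0.34, 0.17, 0.03, 0, 0, 0, -1], [-0.34, 0.17, 0.03, 0, 0, 0, -1], [-0.34, 0.17, 0.03, 0, 0, 0, -1], [-0.34, 0.17, 0.03, 0, 0, 0, -1], [-0.34, 0.17, 0.03, 0, 0, 0, -1], [-0.34, 0.17, 0.03, 0, 0, 0, -1], [-0.34, 0.17, 0.03, 0, 0, 0, -1]]

```text
clock: 2.47
position: [0.5376, -0.1829, 0.1835]
ee_rot: [2.334, 2.096, -0.003]
force: [-0.7, 0.2, 0.5]
width: 0.998
gripper_force: 0.0
```

```bash
python3 -c "
from h import *
get_image('top');s=observe();print(s['clock'],s['position'],s['dq'].round(2));print(togo([.546,-.203,.071],np.radians(-7)))"
```

```text
2.5167 [ 0.53718241 -0.18089832  0.18331928] [-0.07 -0.04 -0.04  0.06  0.01  0.01 -0.07]
(array([-0.0207,  0.011 ,  0.1124]), array([0.0011, 0.0034, 0.0152]))
```

jog_arm:
  motion:
    - [[-0.0207, 0.011, 0.01, 0.001, 0.003, 0.015, -1], [-0.0207, 0.011, 0.03, 0.001, 0.003, 0.015, -1], [-0.0207, 0.011, 0.05, 0.001, 0.003, 0.015, -1], [-0.0207, 0.011, 0.06, 0.001, 0.003, 0.015, -1], [-0.0207, 0.011, 0.06, 0.001, 0.003, 0.015, -1], [-0.0207, 0.011, 0.06, 0.001, 0.003, 0.015, -1]]

```text
clock: 3.02
position: [0.5455, -0.1955, 0.1235]
ee_rot: [-2.342, -2.089, -0.002]
force: [0.1, -0.0, 0.3]
width: 1.0
gripper_force: 0.0
```

```bash
python3 -c "
from h import *
save('scene','s1.png',(120,140,260,290),5);s=observe();print(s['clock'],s['position'],s['dq'].round(2));print(togo([.546,-.203,.071],np.radians(-7)))"
```

```text
3.0667 [ 0.54606367 -0.19590119  0.12417662] [ 0.   -0.01  0.01 -0.01 -0.   -0.    0.  ]
(array([-0.0072,  0.0008,  0.0532]), array([-0.0004, -0.0032,  0.0079]))
```

View pics/s1.png

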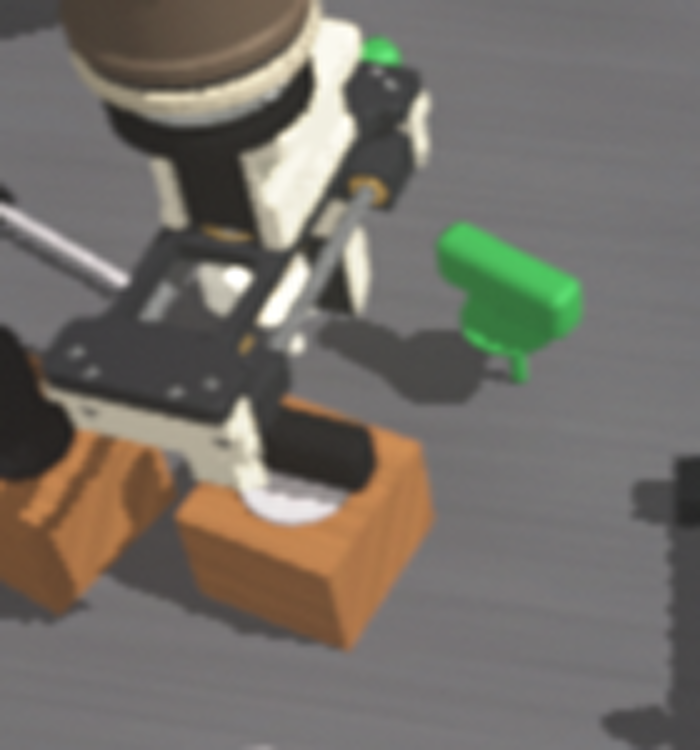

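The crop shows the fingers straddling the black bar, with the finger at about (240,450) and the awl handle at the left edge, (20,420). I'll check the clearance to the awl, then descend.

```bash
python3 -c "
from h import *
print(tri((374,139),(119,208)), tri((367,149),(125,224)))
for y in(-.24,): print(proj('scene',(.5,y,.137)),proj('scene',(.6,y,.137)),proj('scene',(.546,-.203,.071)),proj('scene',(.546,-.203,.0875)))"
```

```text
[ 0.54584969 -0.32992154  0.13191057] [ 0.54323359 -0.33227399  0.07296434]
[163.78561185 195.65938873] [147.09522289 231.1744176 ] [178.29684332 232.63188132] [177.07023042 228.02612533]
```

jog_arm:
  motion:
    - [[-0.0072, 0.0008, 0.012, 0, -0.003, 0.008, -1], [-0.0072, 0.0008, 0.026, 0, -0.003, 0.008, -1], [-0.0072, 0.0008, 0.04, 0, -0.003, 0.008, -1], [-0.0072, 0.0008, 0.053, 0, -0.003, 0.008, -1], [-0.0072, 0.0008, 0.053, 0, -0.003, 0.008, -1], [-0.0072, 0.0008, 0.053, 0, -0.003, 0.008, -1], [-0.0072, 0.0008, 0.053, 0, -0.003, 0.008, -1]]

```text
clock: 3.65
position: [0.5461, -0.2039, 0.0712]
ee_rot: [2.354, 2.08, -0.0]
force: [-0.4, -0.7, 0.3]
width: 1.0
gripper_force: 0.0
```

```bash
python3 -c "
from h import *
s=observe();print(s['clock'],s['position'],s['force']);print(togo([.546,-.203,.071],np.radians(-7)))"
```

```text
3.65 [ 0.54609185 -0.20393425  0.07119236] [-0.37162318 -0.66303239  0.2754448 ]
(array([ 0.0009, -0.0002,  0.0002]), array([ 0.0001,  0.0003, -0.0011]))
```

jog_arm:
  motion:
    - [[0, 0, 0, 0, 0, 0, 1], [0, 0, 0, 0, 0, 0, 1], [0, 0, 0, 0, 0, 0, 1], [0, 0, 0, 0, 0, 0, 1], [0, 0, 0, 0, 0, 0, 1], [0, 0, 0, 0, 0, 0, 1], [0, 0, 0, 0, 0, 0, 1], [0, 0, 0, 0, 0, 0, 1], [0, 0, 0, 0, 0, 0, 1]]
  force: 50

```text
clock: 4.4
position: [0.5456, -0.2035, 0.0703]
ee_rot: [-2.353, -2.08, 0.001]
force: [0.2, 0.7, 0.0]
width: 0.398
gripper_force: 0.0
```

jog_arm:
  motion:
    - [[0, 0, 0, 0, 0, 0, 1], [0, 0, 0, 0, 0, 0, 1], [0, 0, 0, 0, 0, 0, 1], [0, 0, 0, 0, 0, 0, 1], [0, 0, 0, 0, 0, 0, 1], [0, 0, 0, 0, 0, 0, 1]]

```text
clock: 4.9
position: [0.5456, -0.2035, 0.0703]
ee_rot: [-2.353, -2.08, 0.001]
force: [-0.7, 0.1, -0.5]
width: 0.237
gripper_force: 50.0
```

jog_arm:
  motion:
    - [[0, 0, -0.015, 0, 0, 0, 1], [0, 0, -0.035, 0, 0, 0, 1], [0, 0, -0.06, 0, 0, 0, 1], [0, 0, -0.085, 0, 0, 0, 1], [0, 0, -0.11, 0, 0, 0, 1], [0, 0, -0.11, 0, 0, 0, 1], [0, 0, -0.11, 0, 0, 0, 1]]

```text
clock: 5.48
position: [0.5464, -0.2037, 0.1815]
ee_rot: [2.353, 2.08, 0.002]
force: [0.1, -0.5, -1.6]
width: 0.241
gripper_force: 50.0
```

```bash
python3 -c "
from h import *
s=observe();print(s['clock'],s['position'],s['force'],s['width']);print(togo([.528,.1725,.17],np.radians(117)))"
```

```text
5.4833 [ 0.54636655 -0.20370155  0.18145685] [ 0.05060428 -0.47496296 -1.59039022] 0.24070668846464305
(array([ 0.3711, -0.0644,  0.0114]), array([ 1.400e-03, -8.000e-04,  9.766e-01]))
```

jog_arm:
  motion:
    - [[0.03, -0.006, 0, 0, 0, 0.1, 1], [0.07, -0.012, 0, 0, 0, 0.22, 1], [0.11, -0.019, 0, 0, 0, 0.34, 1], [0.15, -0.026, 0, 0, 0, 0.46, 1], [0.19, -0.033, 0, 0, 0, 0.58, 1], [0.23, -0.04, 0, 0, 0, 0.7, 1], [0.27, -0.047, 0, 0, 0, 0.82, 1], [0.31, -0.054, 0, 0, 0, 0.94, 1], [0.345, -0.06, 0, 0, 0, 1.06, 1], [0.371, -0.0644, 0, 0, 0, 1.1, 1]]

```text
clock: 6.32
position: [0.5256, 0.1767, 0.1787]
ee_rot: [-3.095, -0.538, 0.005]
force: [0.5, 0.2, -1.0]
width: 0.24
gripper_force: 50.0
```

jog_arm:
  motion:
    - [[0, 0, 0.002, 0, 0, 0, 1], [0, 0, 0.002, 0, 0, 0, 1], [0, 0, 0.002, 0, 0, 0, 1]]

```text
clock: 6.57
position: [0.5266, 0.1717, 0.1774]
ee_rot: [3.093, 0.544, -0.004]
force: [0.4, -1.0, -1.5]
width: 0.232
gripper_force: 50.0
```

```bash
python3 -c "
from h import *
a=get_image('scene');b=get_image('top')
s=observe();print(s['clock'],s['position'],s['ee_rot'],s['width']);print(togo([.528,.1725,.093],np.radians(110)))
t=lambda im,x,y,w,h,k: cv2.resize(im[y:y+h,x:x+w,::-1],(w*k,h*k),interpolation=cv2.INTER_CUBIC)
c=np.hstack([t(a,250,165,130,150,3),t(b,120,100,130,150,3)]);cv2.imwrite('pics/c2.png',c)
p=s['position'];Z=R.from_rotvec(s['ee_rot']).as_matrix()[:,2]
tip=p+Z*(.075-.0175);print('tip',tip,proj('scene',tip),proj('top',tip))
"
```

```text
6.6667 [0.5272405  0.17078129 0.17810967] [ 3.09439117e+00  5.40281689e-01 -2.56005991e-03] 0.23697333672184287
(array([ 0.0014, -0.0014,  0.0851]), array([ 0.0001,  0.0017, -0.0034]))
tip [0.52715201 0.1707432  0.12060975] [352.71604425 233.94362062] [147.36597115 164.01099302]
```

View pics/c2.png

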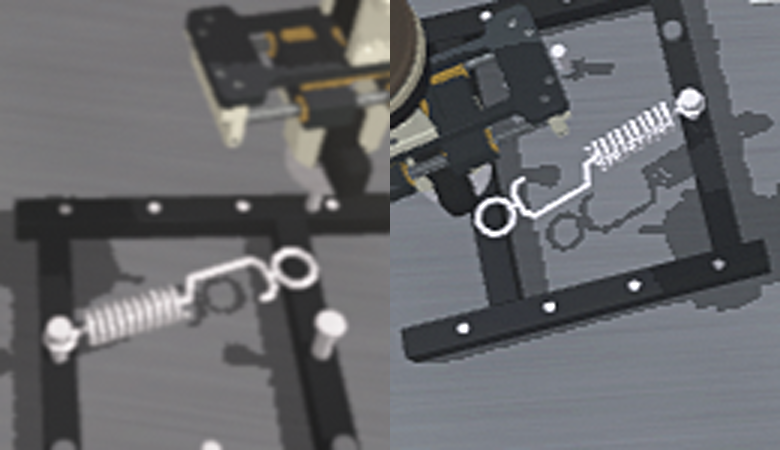

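The left crop (scene view) shows the pin coming down just behind the eye, which is at scene (348,254). The post head is at (360,273). I'll lower to just above the eye and check.

jog_arm:
  motion:
    - [[0.0014, -0.001, 0.02, 0, 0.002, 0, 1], [0.0014, -0.001, 0.04, 0, 0.002, 0, 1], [0.0014, -0.001, 0.057, 0, 0.002, 0, 1], [0.0014, -0.001, 0.057, 0, 0.002, 0, 1], [0.0014, -0.001, 0.057, 0, 0.002, 0, 1]]

```text
clock: 7.08
position: [0.528, 0.1725, 0.1213]
ee_rot: [-3.095, -0.54, 0.001]
force: [-0.1, 0.4, -0.6]
width: 0.237
gripper_force: 50.0
```

```bash
python3 -c "
from h import *
a=get_image('scene');b=get_image('top')
s=observe();print(s['clock'],s['position'],s['ee_rot'],s['width']);print(togo([.528,.1725,.093],np.radians(110)))
t=lambda im,x,y,w,h,k: cv2.resize(im[y:y+h,x:x+w,::-1],(w*k,h*k),interpolation=cv2.INTER_CUBIC)
c=np.hstack([t(a,325,215,50,75,8),t(b,130,130,50,75,8)]);cv2.imwrite('pics/c3.png',c)
p=s['position'];Z=R.from_rotvec(s['ee_rot']).as_matrix()[:,2]
tip=p+Z*(.075-.0175);print('tip',tip,(proj('scene',tip)-[325,215])*8,(proj('top',tip)-[130,130])*8+[400,0])
"
```

```text
7.1833 [0.52906459 0.17321638 0.12249408] [-3.09385155 -0.54121183 -0.00358134] 0.23686327286164877
(array([-0.0013,  0.0003,  0.0295]), array([-0.0004, -0.0024, -0.0027]))
tip [0.52918625 0.17328192 0.06499425] [194.68818692 285.77139835] [581.4138607  320.38191879]
```

View pics/c3.png

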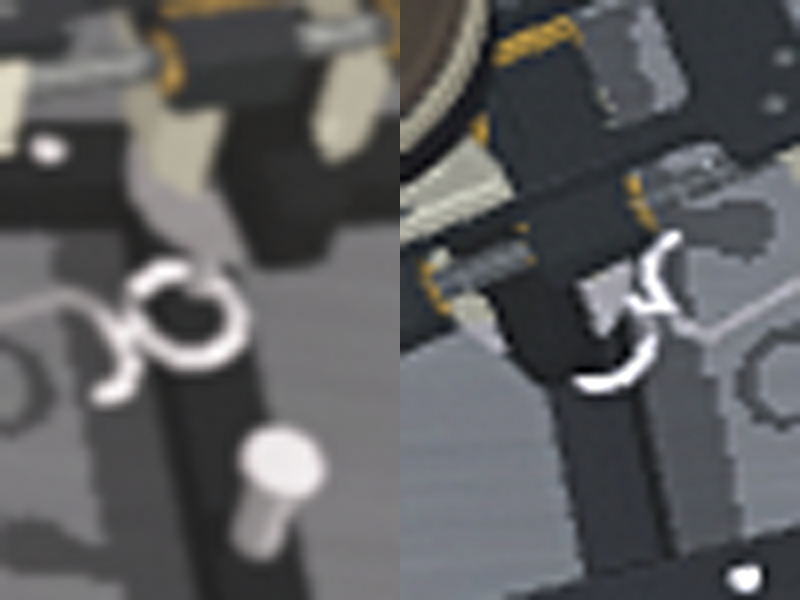

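The left crop shows the pin tip at about (203,285), over the eye opening centred at (187,315). It sits about 2–3 mm too far in +y but is inside the opening, so I'll correct 2 mm while lowering.

jog_arm:
  motion:
    - [[0, 0.002, 0.003, 0, 0, 0, 1], [0, 0.002, 0.009, 0, 0, 0, 1], [0, 0.002, 0.015, 0, 0, 0, 1], [0, 0.002, 0.021, 0, 0, 0, 1], [0, 0.002, 0.028, 0, 0, 0, 1], [0, 0.002, 0.028, 0, 0, 0, 1]]

```text
clock: 7.68
position: [0.528, 0.1721, 0.0919]
ee_rot: [-3.094, -0.544, 0.002]
force: [0.2, 0.7, -2.4]
width: 0.239
gripper_force: 50.0
```

```bash
python3 -c "
from h import *
a=get_image('scene')
s=observe();print(s['clock'],s['position'],s['force'],s['width']);
t=lambda im,x,y,w,h,k: cv2.resize(im[y:y+h,x:x+w,::-1],(w*k,h*k),interpolation=cv2.INTER_CUBIC)
cv2.imwrite('pics/c4.png',t(a,310,215,70,75,8))
pv=np.array([.611,.0125]);po=np.array([.579,.1943]);u=po-pv;L=np.linalg.norm(u);az=np.arctan2(u[1],u[0]);print(L,np.degrees(az))
for r,d in((.21,17),(.246,17),(.246,12),(.246,6),(.246,1),(.235,0),(.217,0)):
  q=az+np.radians(d);w=[*(pv+r*np.array([np.cos(q),np.sin(q)])),.095];print(r,d,np.round(w,4),togo(w,np.radians(110)))
"
```

```text
7.7333 [0.52830013 0.17203828 0.09247679] [-0.04428276 -0.0552889  -1.88436219] 0.24017409210136675
0.18459479949337684 99.98280749046496
0.21 17 [0.5157 0.1996 0.095 ] (array([-0.0024, -0.0302, -0.0025]), array([-0.0003,  0.0006, -0.0013]))
0.246 17 [0.4994 0.2317 0.095 ] (array([-0.0068, -0.066 , -0.0025]), array([-0.0003,  0.0006, -0.0013]))
0.246 12 [0.5189 0.2406 0.095 ] (array([ 0.0145, -0.0677, -0.0025]), array([-0.0003,  0.0006, -0.0013]))
0.246 6 [0.5433 0.249  0.095 ] (array([ 0.0403, -0.0672, -0.0025]), array([-0.0003,  0.0006, -0.0013]))
0.246 1 [0.5641 0.254  0.095 ] (array([ 0.0616, -0.0648, -0.0025]), array([-0.0003,  0.0006, -0.0013]))
0.235 0 [0.5703 0.2439 0.095 ] (array([ 0.064 , -0.0533, -0.0025]), array([-0.0003,  0.0006, -0.0013]))
0.217 0 [0.5734 0.2262 0.095 ] (array([ 0.0608, -0.0356, -0.0026]), array([-0.0003,  0.0006, -0.0013]))
```

View pics/c4.png

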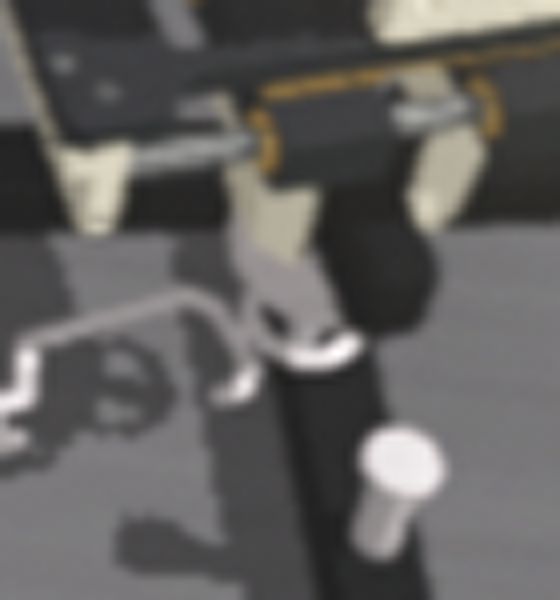

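The crop shows the pin going down into the eye: the front of the ring at (310,355) passes in front of the pin, and the post is clear at (400,460). I'll pull outward and watch the force.

jog_arm:
  motion:
    - [[0, -0.01, 0, 0, 0, 0, 1], [-0.001, -0.02, 0, 0, 0, 0, 1], [-0.0024, -0.03, 0, 0, 0, 0, 1], [-0.004, -0.042, 0, 0, 0, 0, 1], [-0.005, -0.052, 0, 0, 0, 0, 1], [-0.006, -0.06, 0, 0, 0, 0, 1], [-0.0068, -0.066, 0, 0, 0, 0, 1], [-0.0068, -0.066, 0, 0, 0, 0, 1], [-0.0068, -0.066, 0, 0, 0, 0, 1]]
  force: 60

```text
clock: 8.48
position: [0.5002, 0.2318, 0.0935]
ee_rot: [3.093, 0.544, 0.003]
force: [3.4, -7.3, -1.4]
width: 0.237
gripper_force: 60.0
```

```bash
python3 -c "
from h import *
a=get_image('scene')
s=observe();print(s['clock'],s['position'],s['force'],s['width']);
t=lambda im,x,y,w,h,k: cv2.resize(im[y:y+h,x:x+w,::-1],(w*k,h*k),interpolation=cv2.INTER_CUBIC)
cv2.imwrite('pics/c5.png',t(a,260,205,140,105,5))
pv=np.array([.611,.0125]);po=np.array([.579,.1943]);u=po-pv;az=np.arctan2(u[1],u[0])
d=s['position'][:2]-pv;print(np.linalg.norm(d),np.degrees(np.arctan2(d[1],d[0])-az))
for r,d in((.246,12),(.246,9),(.246,6),(.246,3),(.246,1),(.246,-1),(.235,-1),(.225,0),(.217,0)):
  q=az+np.radians(d);w=[*(pv+r*np.array([np.cos(q),np.sin(q)])),s['position'][2]];print(r,d,np.round(w,4),togo(w,np.radians(110)))
"
```

```text
8.5333 [0.50033478 0.23145276 0.09361147] [ 3.4384381  -6.10062861 -1.33576552] 0.2347227655295144
0.2453305986637543 16.830578859474414
0.246 12 [0.5189 0.2406 0.0936] (array([ 0.0206, -0.0023,  0.    ]), array([ 0.0011, -0.0017, -0.0013]))
0.246 9 [0.531  0.2451 0.0936] (array([ 0.0335, -0.0024,  0.0001]), array([ 0.0011, -0.0017, -0.0013]))
0.246 6 [0.5433 0.249  0.0936] (array([ 0.0463, -0.0019,  0.0001]), array([ 0.0011, -0.0017, -0.0013]))
0.246 3 [0.5557 0.2522 0.0936] (array([ 0.0592, -0.0006,  0.0001]), array([ 0.0011, -0.0017, -0.0013]))
0.246 1 [0.5641 0.254  0.0936] (array([0.0677, 0.0005, 0.0001]), array([ 0.0011, -0.0017, -0.0013]))
0.246 -1 [0.5726 0.2555 0.0936] (array([0.0761, 0.002 , 0.0001]), array([ 0.0011, -0.0017, -0.0013]))
0.235 -1 [0.5743 0.2446 0.0936] (array([0.074 , 0.0128, 0.0001]), array([ 0.0011, -0.0017, -0.0013]))
0.225 0 [0.572  0.2341 0.0936] (array([0.0683, 0.0219, 0.0001]), array([ 0.0011, -0.0017, -0.0013]))
0.217 0 [0.5734 0.2262 0.0936] (array([0.0669, 0.0298, 0.0001]), array([ 0.0011, -0.0017, -0.0013]))
```

View pics/c5.png

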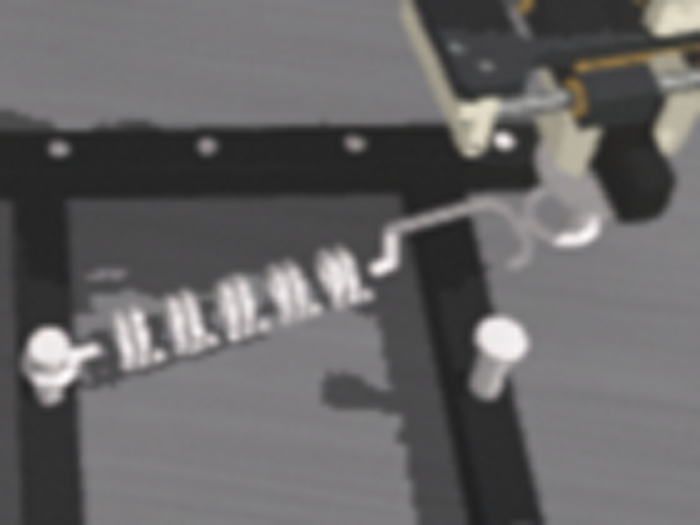

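The crop shows the spring stretched, with the eye on the pin at about (570,215) and the post at (500,345). The force of about 7 N matches 58 mm of stretch. I'll swing it now.

jog_arm:
  motion:
    - [[0.01, -0.0014, 0, 0, 0, 0, 1], [0.0206, -0.0023, 0, 0, 0, 0, 1], [0.027, -0.0024, 0, 0, 0, 0, 1], [0.0335, -0.0024, 0, 0, 0, 0, 1], [0.04, -0.0022, 0, 0, 0, 0, 1], [0.0463, -0.0019, 0, 0, 0, 0, 1], [0.053, -0.001, 0, 0, 0, 0, 1], [0.0592, -0.0006, 0, 0, 0, 0, 1], [0.0677, 0.0005, 0, 0, 0, 0, 1], [0.0677, 0.0005, 0, 0, 0, 0, 1]]

```text
clock: 9.37
position: [0.565, 0.2535, 0.0935]
ee_rot: [3.093, 0.542, 0.002]
force: [1.0, -6.4, -2.0]
width: 0.234
gripper_force: 60.0
```

```bash
python3 -c "
from h import *
a=get_image('scene')
s=observe();print(s['clock'],s['position'],s['force'],s['width']);
t=lambda im,x,y,w,h,k: cv2.resize(im[y:y+h,x:x+w,::-1],(w*k,h*k),interpolation=cv2.INTER_CUBIC)
cv2.imwrite('pics/c6.png',t(a,260,205,140,105,5))
pv=np.array([.611,.0125]);po=np.array([.579,.1943]);u=po-pv;az=np.arctan2(u[1],u[0])
d=s['position'][:2]-pv;print(np.linalg.norm(d),np.degrees(np.arctan2(d[1],d[0])-az))
for r,d in((.246,-1),(.235,-1),(.225,-.5),(.217,0)):
  q=az+np.radians(d);w=[*(pv+r*np.array([np.cos(q),np.sin(q)])),s['position'][2]];print(r,d,np.round(w,4),togo(w,np.radians(110)))
"
```

```text
9.4167 [0.56437452 0.25327981 0.09338733] [ 0.80918516 -7.20160363 -1.19249475] 0.2344777260879311
0.24525262824922006 0.9765151643505843
0.246 -1 [0.5726 0.2555 0.0934] (array([0.0085, 0.0007, 0.    ]), array([ 0.0017, -0.0006, -0.0023]))
0.235 -1 [0.5743 0.2446 0.0934] (array([0.0064, 0.0115, 0.    ]), array([ 0.0017, -0.0006, -0.0023]))
0.225 -0.5 [0.5739 0.2344 0.0934] (array([0.0026, 0.021 , 0.    ]), array([ 0.0017, -0.0006, -0.0023]))
0.217 0 [0.5734 0.2262 0.0934] (array([-0.0007,  0.0285,  0.    ]), array([ 0.0017, -0.0006, -0.0023]))
```

View pics/c6.png

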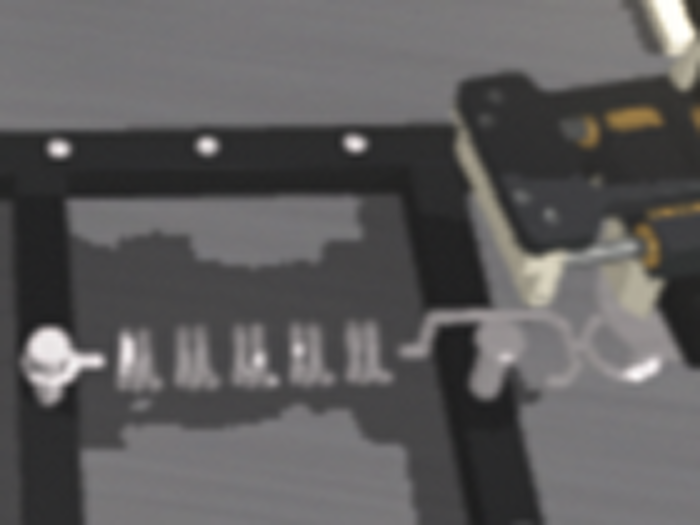

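The crop shows the post at (495,355), inside the hook's mouth between the back wire (row 320) and the lip (row 385). I'll ease 2–3 mm further in +x, then let the spring draw in until the hook catches.

jog_arm:
  motion:
    - [[0.003, 0.0005, 0, 0, 0, 0, 1], [0.0035, 0.004, 0, 0, 0, 0, 1], [0.003, 0.008, 0, 0, 0, 0, 1], [0.0025, 0.012, 0, 0, 0, 0, 1], [0.002, 0.016, 0, 0, 0, 0, 1], [0.001, 0.02, 0, 0, 0, 0, 1], [0, 0.024, 0, 0, 0, 0, 1], [-0.0007, 0.028, 0, 0, 0, 0, 1], [-0.0007, 0.029, 0, 0, 0, 0, 1], [-0.0007, 0.029, 0, 0, 0, 0, 1]]

```text
clock: 10.25
position: [0.5729, 0.2279, 0.0936]
ee_rot: [-3.092, -0.544, -0.001]
force: [-0.3, 0.6, -1.5]
width: 0.238
gripper_force: 60.0
```

```bash
python3 -c "
from h import *
a=get_image('scene')
s=observe();print(s['clock'],s['position'],s['force'],s['width']);
t=lambda im,x,y,w,h,k: cv2.resize(im[y:y+h,x:x+w,::-1],(w*k,h*k),interpolation=cv2.INTER_CUBIC)
cv2.imwrite('pics/c7.png',t(a,320,215,80,75,8))
"
```

```text
10.3 [0.57288286 0.22807559 0.09354008] [-0.67105962  0.26719382 -0.88660212] 0.23391176850579193
```

View pics/c7.png

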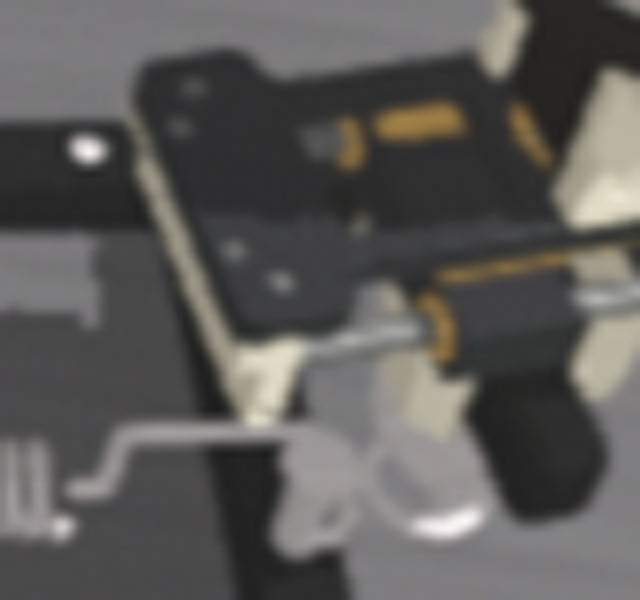

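The crop shows the hook round the post at about (310,490) and the eye still round the pin at (430,480). The wrist force is near 0 N, so the post is carrying the spring and the pin is free. I'll lift straight up.

jog_arm:
  motion:
    - [[0, 0, -0.006, 0, 0, 0, 1], [0, 0, -0.014, 0, 0, 0, 1], [0, 0, -0.024, 0, 0, 0, 1], [0, 0, -0.036, 0, 0, 0, 1], [0, 0, -0.05, 0, 0, 0, 1], [0, 0, -0.07, 0, 0, 0, 1], [0, 0, -0.09, 0, 0, 0, 1], [0, 0, -0.09, 0, 0, 0, 1], [0, 0, -0.09, 0, 0, 0, 1]]

```text
clock: 11.05
position: [0.5739, 0.2272, 0.1855]
ee_rot: [-3.092, -0.543, -0.006]
force: [0.0, -0.5, -3.2]
width: 0.233
gripper_force: 60.0
```

```bash
python3 -c "
from h import *
s=observe();print(s['clock'],s['position'],s['force'],s['width']);print(togo([.5456,-.2035,.18],np.radians(-7)))"
```

```text
11.05 [0.57390295 0.22721266 0.18546624] [ 0.04999277 -0.4874926  -3.20452023] 0.2331732171763742
(array([-0.1735,  0.3953,  0.0043]), array([ 0.0013, -0.0045, -1.1008]))
```

jog_arm:
  motion:
    - [[-0.012, 0.027, 0, 0, 0, -0.08, 1], [-0.028, 0.064, 0, 0, 0, -0.2, 1], [-0.044, 0.1, 0, 0, 0, -0.32, 1], [-0.06, 0.137, 0, 0, 0, -0.44, 1], [-0.076, 0.173, 0, 0, 0, -0.56, 1], [-0.092, 0.21, 0, 0, 0, -0.68, 1], [-0.108, 0.246, 0, 0, 0, -0.8, 1], [-0.124, 0.283, 0, 0, 0, -0.92, 1], [-0.14, 0.319, 0, 0, 0, -1.04, 1], [-0.155, 0.353, 0, 0, 0, -1.1, 1]]

```text
clock: 11.88
position: [0.5465, -0.1599, 0.1828]
ee_rot: [-2.347, -2.087, -0.001]
force: [0.6, 0.6, -1.5]
width: 0.237
gripper_force: 60.0
```

jog_arm:
  motion:
    - [[-0.003, 0.0025, 0, 0, 0, 0, 1], [-0.003, 0.0025, 0, 0, 0, 0, 1]]

```text
clock: 12.05
position: [0.5486, -0.1648, 0.183]
ee_rot: [2.36, 2.073, 0.0]
force: [-0.3, 1.1, -0.7]
width: 0.236
gripper_force: 60.0
```

```bash
python3 -c "
from h import *
a=get_image('scene');b=get_image('top')
t=lambda im,x,y,w,h,k: cv2.resize(im[y:y+h,x:x+w,::-1],(w*k,h*k),interpolation=cv2.INTER_CUBIC)
cv2.imwrite('pics/c8.png',np.hstack([t(a,300,230,80,70,5),t(b,125,125,80,70,5)]))
s=observe();print(s['clock'],s['position'],s['force'],s['width']);print(togo([.5456,-.2035,.18],np.radians(-7)))"
```

```text
12.15 [ 0.54932984 -0.16049806  0.18255894] [-0.33389701  0.7440949  -1.82432782] 0.24228094554677881
(array([-0.0431,  0.0016,  0.0025]), array([-0.0005, -0.0016, -0.0019]))
```

View pics/c8.png

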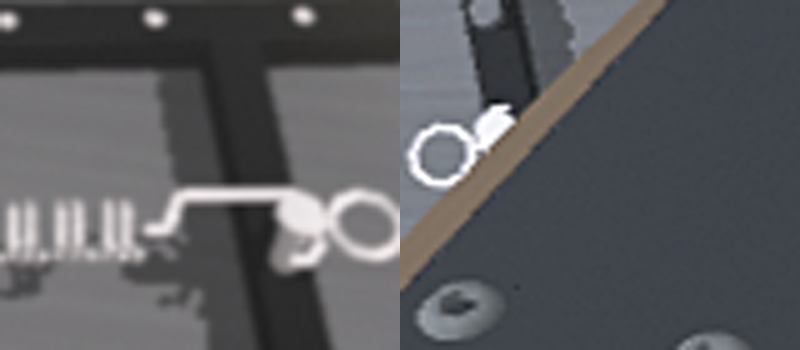

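The crop shows the hook caught on the post at (300,215), the spring stretched and the eye free at (365,222). Next I'll take the puller back over its stand.

jog_arm:
  motion:
    - [[-0.02, 0.0008, 0, 0, 0, 0, 1], [-0.036, 0.0014, 0, 0, 0, -0.001, 1], [-0.043, 0.0016, 0, 0, 0, -0.002, 1], [-0.043, 0.0016, 0, 0, 0, -0.002, 1], [-0.043, 0.0016, 0.012, 0, 0, -0.002, 1], [-0.043, 0.0016, 0.03, 0, 0, -0.002, 1], [-0.043, 0.0016, 0.045, 0, 0, -0.002, 1], [-0.043, 0.0016, 0.045, 0, 0, -0.002, 1], [-0.043, 0.0016, 0.045, 0, 0, -0.002, 1]]

```text
clock: 12.9
position: [0.5456, -0.2021, 0.137]
ee_rot: [-2.348, -2.083, -0.0]
force: [0.0, 0.5, -1.1]
width: 0.235
gripper_force: 60.0
```

```bash
python3 -c "
from h import *
get_image('scene')
s=observe();print(s['clock'],s['position'],s['force'],s['width']);print(togo([.5456,-.2035,.071],np.radians(-7)))"
```

```text
12.95 [ 0.54624418 -0.20271866  0.13794513] [-0.33839505  0.43289286 -1.47509674] 0.23816043907139878
(array([-0.0009, -0.0005,  0.0669]), array([ 0.    , -0.0013,  0.0024]))
```

Tip at z≈0.08, still above the stand. Lowering in gentle steps.

jog_arm:
  motion:
    - [[-0.0009, 0, 0.01, 0, 0, 0, 1], [-0.0009, 0, 0.022, 0, 0, 0, 1], [-0.0009, 0, 0.034, 0, 0, 0, 1], [-0.0009, 0, 0.046, 0, 0, 0, 1], [-0.0009, 0, 0.056, 0, 0, 0, 1], [-0.0009, 0, 0.062, 0, 0, 0, 1], [-0.0009, 0, 0.065, 0, 0, 0, 1], [-0.0009, 0, 0.0665, 0, 0, 0, 1], [-0.0009, 0, 0.0665, 0, 0, 0, 1], [-0.0009, 0, 0.0665, 0, 0, 0, 1]]

```text
clock: 13.78
position: [0.5463, -0.2049, 0.072]
ee_rot: [2.351, 2.083, 0.002]
force: [0.1, 0.4, -0.6]
width: 0.237
gripper_force: 60.0
```

jog_arm:
  motion:
    - [[0, 0, 0.0008, 0, 0, 0, 1], [0, 0, 0.0012, 0, 0, 0, 1], [0, 0, 0.0012, 0, 0, 0, 1]]

```text
clock: 14.03
position: [0.5462, -0.2047, 0.0707]
ee_rot: [2.351, 2.083, 0.002]
force: [-0.4, -0.1, -1.6]
width: 0.236
gripper_force: 60.0
```

```bash
python3 -c "
from h import *
s=observe();print(s['clock'],s['position'],s['force'],s['width'])"
```

```text
14.0333 [ 0.54619206 -0.20473384  0.07067461] [-0.4358879  -0.12153273 -1.62830563] 0.23617981012190928
```

jog_arm:
  motion:
    - [[0, 0, 0.0008, 0, 0, 0, 1], [0, 0, 0.0014, 0, 0, 0, 1], [0, 0, 0.0014, 0, 0, 0, 1]]

```text
clock: 14.28
position: [0.5463, -0.2048, 0.0703]
ee_rot: [2.352, 2.083, 0.004]
force: [-4.1, 2.6, 13.7]
width: 0.236
gripper_force: 60.0
```

Flange contact reached at 14 N. Releasing now.

jog_arm:
  motion:
    - [[0, 0, -0.0008, 0, 0, 0, 0.4], [0, 0, -0.0008, 0, 0, 0, 0.2], [0, 0, -0.0008, 0, 0, 0, 0], [0, 0, -0.0008, 0, 0, 0, -0.3], [0, 0, -0.0008, 0, 0, 0, -0.6], [0, 0, -0.0008, 0, 0, 0, -1], [0, 0, -0.0008, 0, 0, 0, -1], [0, 0, -0.0008, 0, 0, 0, -1], [0, 0, -0.0008, 0, 0, 0, -1], [0, 0, -0.0008, 0, 0, 0, -1]]

```text
clock: 15.12
position: [0.546, -0.2048, 0.0698]
ee_rot: [-2.352, -2.083, -0.002]
force: [0.0, -0.4, -0.2]
width: 0.904
gripper_force: 0.0
```

jog_arm:
  motion:
    - [[0, 0, -0.015, 0, 0, 0, -1], [0, 0, -0.04, 0, 0, 0, -1], [0, 0, -0.075, 0, 0, 0, -1], [0, 0, -0.11, 0, 0, 0, -1], [0.03, 0, -0.14, 0, 0, 0, -1], [0.06, -0.03, -0.15, 0, 0, 0, -1], [0.07, -0.07, -0.15, 0, 0, 0, -1], [0.07, -0.1, -0.15, 0, 0, 0, -1], [0.07, -0.12, -0.15, 0, 0, 0, -1], [0.07, -0.12, -0.15, 0, 0, 0, -1]]

```text
clock: 15.95
position: [0.4311, -0.1202, 0.2196]
ee_rot: [-2.35, -2.081, -0.002]
force: [0.2, -0.5, 0.2]
width: 1.0
gripper_force: 0.0
```

```bash
python3 -c "
from h import *
a=get_image('scene')
t=lambda im,x,y,w,h,k: cv2.resize(im[y:y+h,x:x+w,::-1],(w*k,h*k),interpolation=cv2.INTER_CUBIC)
cv2.imwrite('pics/c9.png',t(a,95,180,300,150,2))
s=observe();print(s['clock'],s['position'],s['force'],s['width'],s['dq'].round(2))"
```

```text
16.0 [ 0.4336823  -0.12041772  0.22010917] [0.28699929 0.28636043 0.14709008] 0.9991721161424778 [ 0.02  0.05 -0.01 -0.07 -0.02 -0.01  0.01]
```

View pics/c9.png

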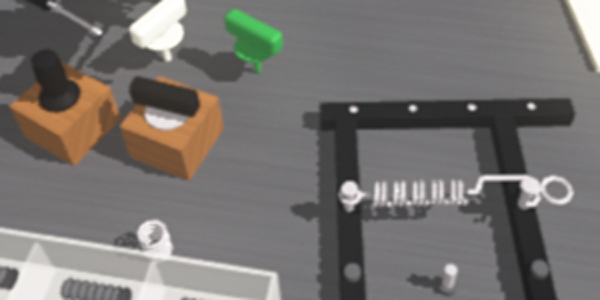

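The last crop shows the puller upright with its flange on the stand at (165,105) and the hook still caught on the post at (530,190). The gripper is open and clear of everything.

```bash
python3 -c "
from cell import *
print(sign_off())"
```

```text
the job is handed in; nothing more can be done
None
```

The spring's hook is caught on the post, the puller is back upright in its own stand and released, and I handed the job in at about 16 s of the 56 s allowed.

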